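Open the book mould

ROBOT

A 7-joint arm with a two-finger parallel gripper is mounted at the origin on the work surface. World frame = base frame: x ahead of the robot, y to its left, z up, the work surface at z = 0. Lengths are in m, angles in rad, forces in N, time in s.
With the tool pointing down it reaches from about 0.425 to 0.875 m from the base axis. Payload 4.7 kg.
Tool frame: the origin (TCP) lies where the fingers leave the gripper's body, on its centre line; the fingertips stand 70 mm ahead of it and the grasp point (between the pads) lies 51 mm ahead of it; z points along the fingers, y is the line along which they close (so a half turn about z gives the same grasp; the last joint's range is limited). The gripper opens to 87 mm and grips with 3 to 60 N. Pads are 19 mm wide; open, the fingers measure 117 mm over their backs; the gripper's body (75 mm by 190 mm) begins 51 mm behind the grasp point.
Start: joints at [-1.103, 0.321, -0.07, 1.45, 0.023, 1.371, -0.057], TCP at [0.285, 0.584, 0.292] pointing down, gripper open.
Joint ranges: [-2.86, 2.86], [-0.3, 2.09], [-1.38, 1.24], [0.06, 2.45], [-1.56, 4.7], [0.09, 2.05], [-2.69, 2.69]. Speed limits (rad/s): [2.57, 2.57, 3.14, 3.14, 3.14, 3.14, 3.14].

INTERFACE

Orientations are given as a rotation vector (axis times angle).
In Python, from bench import ctrl gives the robot as it stands.
- The arm moves only by the tool play_rows, never from a script. Its argument "increments" is a list that holds one entry, the list of rows, each a list of 7 numbers: the shift along the tool's x, y, z as a fraction of full scale, then the turn, a rotation vector about the tool's x, y, z as a fraction of full scale, then the gripper command: -1 is shut, 1 is fully open, values between are in proportion. A call has 1 to 8 rows; each row is the pose to reach, as a shift and turn from the pose commanded when the call began, along the tool's axes at that moment; what a row does not reach only later rows make up. Full scale, the value 1, is 0.1 m for a shift and 90 degrees for a turn. A row lasts 1/10 s, in which the tool goes at most 50 mm and 8.59 degrees, less where a joint would pass 70% of its speed; a pose out of reach is approached as far as the arm can. A call with a number of a shift or a turn outside -1 to 1 is refused whole. A call with a gripper value outside its range is refused whole. The fingers move at their own pace and stop on an object; "squeeze" is the grip in N (left out, the last holds). Time passes only in rows, so rows that repeat a pose let the fingers close. It gives the time, the measured TCP pose, the force, the opening and the grip force at its end, in the units of the state.
- ctrl.get_state(): the state, without advancing time (a new reading comes with each control period).
- ctrl.get_image(name): name is "scene" or "top" or "wrist"; returns the picture (480x640x3 uint8, red, green, blue); there is no depth.
- ctrl.get_calibration(name): a dict with "vertical_fov" (degrees; the focal length in pixels is half the picture's height over the tangent of half this angle, whatever the lens; pixels are square), "cx", "cy" (the principal point, pixels), "dist_coeffs" ([k1, k2, p1, p2, k3] as OpenCV has them; the pictures are not rectified), "R" (3x3) and "t" (3): a world point X has camera coordinates R X + t; the wrist camera has in their place "T_tool_cam" (4x4, takes a point from camera to tool coordinates, whose origin is the TCP and whose axes are the flange's). Camera axes: x right, y down, z forward; pixel columns grow to the right and rows downward; lengths in m; the calibration is good to about 2 mm. A picture is of the moment at which its call begins: read the wrist's pose just before it. get_calibration takes no time and is no camera call.
- ctrl.close_job(): hands the job in; it is judged then, once.
The state is a dict: "time": time; "joint_positions": joint angles; "qd": joint speeds; "joint_torque": joint torques, N m; "position": TCP position; "tool_rot": TCP orientation; "ft_force": force on the tool from outside, world axes, zero at the start; "torque": the same for the moment, N m; "grip_width": opening from 0.0 (shut) to 1.0 (fully open); "grip_force": force on a finger pad.
Only numpy, scipy, OpenCV 4.12 (cv2) and the standard library are available. Lean on these libraries where they do the work, as an engineer would, in place of code of your own. Each camera call takes 0.05 s, during which the arm holds its last target. There are 200 camera calls.

TASK

Open the wax mould like a book: with a fingertip, without gripping it, push the hinged leaf with the red lug up over its hinge and press it fully down until it lies flat on its rest on the other side. Turn it steadily and gently, without flinging it or shoving hard. Leave the purple wax ring lying in the lower half and all the loose things on the bench where they are.

Things in the scene. Friction and masses are not known exactly. Their poses are not given: they have to be found in the camera images.
- mould_hinge (a point): Middle of the hinge pin of the aluminium book mould, 36 mm above the bench. Its axes: x along the pin, z up, y level from the hinge out over the lower half, the side on which the leaf starts; the rest for the opened leaf is on the -y side. Steel hinge cheeks 12 mm thick and 44 mm tall stand at x = -68 and +68 mm
- mould: The fixed part of the mould: a dark steel base plate 150 mm (x, along the hinge) by 300 mm (y) by 8 mm, bolted down. Origin: centre of its underside, right below mould_hinge, same axes. On it the lower half, an aluminium block 120 mm (x) by 110 mm (y from 9 to 119 mm), top 36 mm above the bench, with a round recess; on the -y side two low rest rails
- leaf (a joint): Turn of the leaf about the hinge pin, rad: 0 shut on the lower half, 1.57 upright, 3.14 (stop) flat on the rest. Starts ajar at 0.15 to 0.45. Stiff friction hinge: it stays where left; turning takes up to about 6 N at the lug, square to the leaf. Aluminium plate 120 mm along the hinge, 9 to 119 mm from its axis, 12 mm thick, 0.4 kg; inner face in the plane of the axis
- leaf_lug (a point): Middle of the free end of the leaf's red lift lug, at its inner face (the underside when shut), 150 mm from the hinge axis; moves with the leaf. The lug is 70 mm wide along the hinge, 8 mm thick and sticks out 31 mm beyond the leaf; its inner face is flush with the leaf's. Axes turn with the leaf: y from hinge to lug, z out of the leaf's outer face
- pattern: Purple wax vane ring, 74 mm across, 15 mm tall, lying loose in the recess of the lower half (7 mm of it stands proud). Origin: centre of its underside
- ring: Loose purple wax ring on the bench, 90 mm across, 22 mm tall. Origin: centre of its underside
- impeller: Loose purple wax impeller on the bench with five vanes, 126 mm across, 28 mm tall. Origin: centre of its underside
- jar: Loose amber jar with white cap, 60 mm across, 85 mm tall. Origin: centre of its underside
- clamp: Loose blue screw clamp lying flat, about 160 mm by 75 mm, 14 mm tall. Origin: under the middle of its spine
- knife: Loose hot wax knife with black handle, 215 mm long, 25 mm tall. Origin: under the knife near the handle's front end; x points to the blade

How it is judged:
On the way:
1. the leaf is pushed past upright by the fingers (value of joint leaf above 1.7 rad and contact force between the fingers and leaf above 0.5 N), for 0.05 s.
At the end, for the whole second after the job is handed in: The leaf lies flat on its rest (within 4 degrees of its stop), the wax ring still lies in the lower half within 8 mm of its start, and the other things stand within 20 mm of where they were (value of joint leaf above 3.07 rad and distance of pattern from where it was at the start of the episode below 0.008 m and distance of each of ring, impeller, jar, clamp, knife from where it was at the start of the episode below 0.02 m); the robot touches nothing.
It fails at once if the leaf was flung or slammed (faster than 3 rad/s) (velocity of joint leaf above 3 rad/s or velocity of joint leaf below -3 rad/s).
It fails at once if the leaf was shoved with more than 40 N (contact force between the fingers and leaf above 40 N).
It fails at once if the leaf or its lug was gripped between the fingers (contact force between the fingers and leaf above 1 N and x of the grasp point in the frame of leaf_lug between -0.06 and 0.06 m and y of the grasp point in the frame of leaf_lug between -0.14 and 0.006 m and z of the grasp point in the frame of leaf_lug between -0.002 and 0.012 m).
It fails at once if the wax ring in the lower half was moved or lifted (distance of pattern from where it was at the start of the episode above 0.008 m).
It fails at once if something else on the bench was moved, lifted or carried (distance of any of ring, impeller, jar, clamp, knife from where it was at the start of the episode above 0.02 m).
It also fails if it takes over 51 s, if anything falls off the work surface, if the arm or the gripper's body presses on something with over 40 N, if the wrist force passes 120 N, or if a joint passes its speed limit or range.

## Working session

There is one attempt and no reset: what is moved stays moved. The work goes in short steps, Python scripts to look and compute and a tool call to move; the robot and the scene stay as the last step left them, time stands still between calls to the robot, and variables do not carry over. Pictures are saved under pics/ and viewed, at most 10 in all, crops included, and the job is handed in when it is done.

Besides the shell and the picture viewer there is one more tool, called after "Emit:" as name([rows], argument=value, ...), one row to a line, values as JSON. play_rows: Moves the arm, as the interface text tells. Shift numbers are shares of 0.1 m and turn numbers shares of 90 degrees, none past 1 either way. Its arguments: {"type":"object","properties":{"increments":{"type":"array"},"squeeze":{"type":"number"}},"required":["increments"]}

```bash
mkdir -p pics; python3 - <<'E'
from bench import ctrl
import cv2
s=ctrl.get_state();print(s['time'],s['position'],s['tool_rot'],s['grip_width'])
for n in('scene','top'):
    cv2.imwrite(f'pics/{n}0.png',ctrl.get_image(n)[:,:,::-1]);c=ctrl.get_calibration(n);print(n,c)
print(ctrl.get_calibration('wrist'))
E
```

```text
0.0 [0.28479584 0.58381484 0.29116495] [-7.06514124e-01 -3.06079110e+00  2.96468688e-03] 1.0000403551200299
scene {'vertical_fov': 57.81992592386461, 'cx': 323.77500310810115, 'cy': 232.52437265681334, 'dist_coeffs': array([-0.0530624,  0.       ,  0.       ,  0.       ,  0.       ]), 'R': array([[-0.81271776,  0.58228579, -0.02081131],
       [ 0.36558066,  0.48179106, -0.79638443],
       [-0.45369663, -0.65484398, -0.60443257]]), 't': array([ 0.47160555, -0.16902168,  1.2580653 ])}
top {'vertical_fov': 42.06213926760569, 'cx': 314.1022253229382, 'cy': 231.4645635217135, 'dist_coeffs': array([-0.08510013,  0.        ,  0.        ,  0.        ,  0.        ]), 'R': array([[-0.01463429, -0.99968985, -0.02015033],
       [-0.9876358 ,  0.01759772, -0.155775  ],
       [ 0.15608129,  0.01762153, -0.98758702]]), 't': array([0.01266916, 0.59787733, 1.24154566])}
{'vertical_fov': 66.06764686313215, 'cx': 316.821061268003, 'cy': 243.96756744095498, 'dist_coeffs': array([-0.03776404,  0.        ,  0.        ,  0.        ,  0.        ]), 'T_tool_cam': array([[-8.20037658e-04, -9.64832541e-01, -2.62864025e-01,
         7.16691330e-02],
       [ 9.99999602e-01, -6.99031338e-04, -5.53857264e-04,
        -6.21917802e-05],
       [ 3.50629320e-04, -2.62864375e-01,  9.64832730e-01,
        -9.18220662e-02],
       [ 0.00000000e+00,  0.00000000e+00,  0.00000000e+00,
         1.00000000e+00]])}
```

View pics/top0.png

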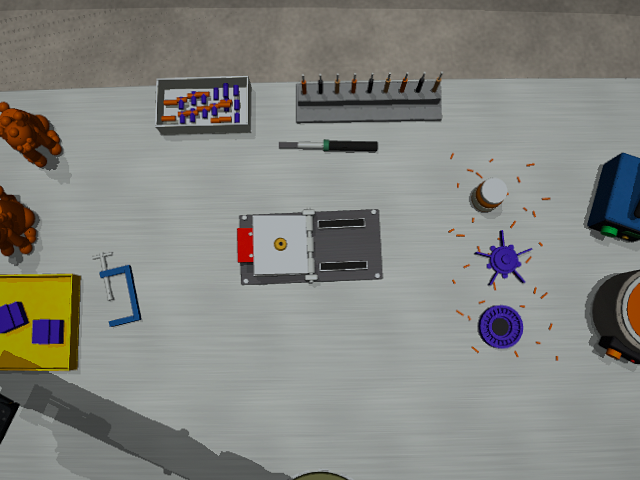

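View pics/scene0.png

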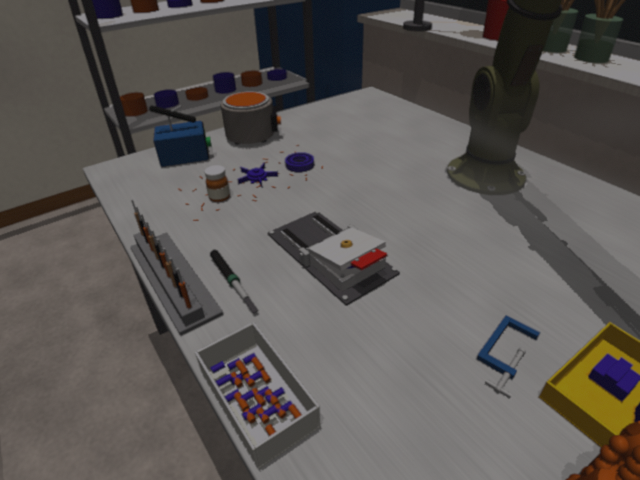

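Top view: base plate corners near (239,215), (379,209), (382,279), (242,284), with the red lug at columns 238–253, rows 228–263. The leaf points towards world +y and is slightly ajar. In the scene view the lug is at about (368,258).

```bash
cat > h.py <<'E'
import numpy as np,cv2
from bench import ctrl
from scipy.optimize import least_squares
def K(c):
    f=240/np.tan(np.radians(c['vertical_fov']/2));return np.array([[f,0,c['cx']],[0,f,c['cy']],[0,0,1]])
def proj(n,P):
    c=ctrl.get_calibration(n);return cv2.projectPoints(np.float64(P),cv2.Rodrigues(c['R'])[0],c['t'],K(c),c['dist_coeffs'])[0][:,0]
def ray(n,uv,z):
    c=ctrl.get_calibration(n);p=cv2.undistortPoints(np.float64([[uv]]),K(c),c['dist_coeffs'])[0,0]
    d=c['R'].T@[p[0],p[1],1];o=-c['R'].T@c['t'];return o+d*(z-o[2])/d[2]
E
python3 - <<'E'
from h import *
top=cv2.imread('pics/top0.png');sc=cv2.imread('pics/scene0.png')
for p in [(239,215),(379,209),(382,279),(242,284)]: print(ray('top',p,.008).round(4))
def W(q,P):
    c,s=np.cos(q[2]),np.sin(q[2]);P=np.array(P);return np.c_[q[0]+c*P[:,0]-s*P[:,1],q[1]+s*P[:,0]+c*P[:,1],P[:,2]]
B=[[.075,.15,.008],[.075,-.15,.008],[-.075,-.15,.008],[-.075,.15,.008]]
uv=np.array([(239,215),(379,209),(382,279),(242,284)])
q=least_squares(lambda q:(proj('top',W(q,B))-uv).ravel(),[.6,0,0]).x
print('fit',q,(proj('top',W(q,B))-uv).round(1).tolist())
def red(im):
    b,g,r=[im[:,:,i].astype(int) for i in range(3)];m=((r>110)&(g<60)&(b<60)).astype(np.uint8)
    n,l,s,ce=cv2.connectedComponentsWithStats(m);return l,s,ce
for n,im,box in(('top',top,(225,220,260,270)),('scene',sc,(340,240,395,275))):
    l,s,ce=red(im)
    for i in range(1,len(s)):
        if box[0]<ce[i][0]<box[2] and box[1]<ce[i][1]<box[3] and s[i][4]>30: print(n,s[i],ce[i])
for a in np.arange(.1,.55,.05):
    r=np.array([.12,.149]);h=.004 if 0 else .008
    P=[[x,rr*np.cos(a)-h*np.sin(a),.036+rr*np.sin(a)+h*np.cos(a)] for rr in(.119,.15) for x in(-.035,.035)]
    print(round(a,2),proj('top',W(q,P)).round(0).tolist(),proj('scene',W(q,P)).round(0).tolist())
cv2.imwrite('pics/crop.png',cv2.resize(np.hstack([sc[200:310,260:410],top[190:300,230:380]]),None,fx=2.6,fy=2.6,interpolation=cv2.INTER_CUBIC))
E
```

```text
[0.6428 0.1642 0.008 ]
[ 0.6503 -0.1358  0.008 ]
[ 0.5005 -0.1375  0.008 ]
[0.4948 0.1573 0.008 ]
fit [0.5721298  0.01206928 0.02360117] [[0.2, -0.4], [0.2, -0.2], [1.0, -0.1], [-1.4, 0.6]]
top [237 228  16  34 493] [244.47464503 244.45233266]
scene [352 249  34  18 254] [368.43307087 257.76771654]
0.1 [[253.0, 263.0], [252.0, 229.0], [238.0, 263.0], [237.0, 229.0]] [[378.0, 254.0], [352.0, 268.0], [388.0, 260.0], [362.0, 275.0]]
0.15 [[253.0, 262.0], [252.0, 228.0], [238.0, 263.0], [237.0, 229.0]] [[377.0, 251.0], [351.0, 265.0], [388.0, 257.0], [361.0, 272.0]]
0.2 [[253.0, 262.0], [253.0, 228.0], [238.0, 262.0], [237.0, 228.0]] [[377.0, 249.0], [351.0, 263.0], [387.0, 254.0], [361.0, 269.0]]
0.25 [[254.0, 262.0], [253.0, 227.0], [239.0, 262.0], [238.0, 227.0]] [[377.0, 246.0], [350.0, 260.0], [387.0, 251.0], [360.0, 265.0]]
0.3 [[255.0, 261.0], [254.0, 227.0], [239.0, 261.0], [239.0, 227.0]] [[376.0, 244.0], [350.0, 257.0], [386.0, 247.0], [360.0, 262.0]]
0.35 [[255.0, 261.0], [255.0, 226.0], [240.0, 261.0], [239.0, 226.0]] [[375.0, 241.0], [349.0, 255.0], [386.0, 244.0], [359.0, 258.0]]
0.4 [[256.0, 261.0], [256.0, 226.0], [241.0, 261.0], [241.0, 226.0]] [[375.0, 238.0], [348.0, 252.0], [385.0, 240.0], [358.0, 255.0]]
0.45 [[258.0, 260.0], [257.0, 225.0], [243.0, 260.0], [242.0, 225.0]] [[374.0, 236.0], [347.0, 249.0], [384.0, 237.0], [357.0, 251.0]]
0.5 [[259.0, 260.0], [258.0, 225.0], [244.0, 260.0], [243.0, 224.0]] [[373.0, 233.0], [346.0, 246.0], [383.0, 233.0], [356.0, 247.0]]
```

View pics/crop.png

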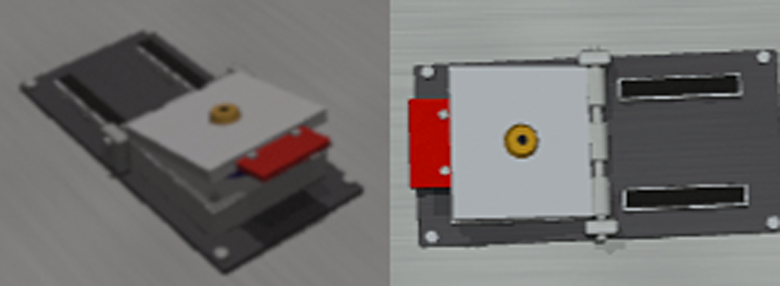

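The leaf is at about 0.23 rad, with the hinge at (0.572, 0.012) and a yaw of 0.024. My plan is to shut the fingers and tilt the tool 45° towards −y. I'll keep that orientation and sweep the tip along the lug's arc.

```bash
cat >> h.py <<'E'
from scipy.spatial.transform import Rotation as Ro
H=np.array([.572,.012,.036]);Y=.0236;s2=.5**.5
RH=Ro.from_euler('z',Y)
RT=RH*Ro.from_matrix(np.array([[0,1,0],[s2,0,-s2],[-s2,0,-s2]]))
def tcp(ty,tz,x=0): # tip (hinge frame, relative to pin) -> world TCP
    return H+RH.apply([x,ty+.07*s2,tz+.07*s2])
def tip():
    s=ctrl.get_state();p=RH.inv().apply(np.array(s['position'])+.07*Ro.from_rotvec(s['tool_rot']).apply([0,0,1])-H)
    return p,s
def go(P,R=RT):
    s=ctrl.get_state();R0=Ro.from_rotvec(s['tool_rot'])
    print('t',round(s['time'],2),'shift',(R0.inv().apply(P-np.array(s['position']))*10).round(3),'turn',((R0.inv()*R).as_rotvec()/(np.pi/2)).round(3))
E
python3 - <<'E'
from h import *
T0=tcp(.146,-.002);print(T0,T0+.12*RH.apply([0,s2,s2]))
go(T0+.12*RH.apply([0,s2,s2]))
E
```

```text
[0.56738669 0.20744304 0.08349747] [0.56538435 0.29227222 0.16835029]
t 0.1 shift [-3.8   -1.389  1.232] turn [ 0.272 -0.448  0.659]
```

Emit:
play_rows([
  [[-0.4,-0.1,0,0,0,0,-1],[-0.8,-0.25,0,0,0,0,-1],[-1,-0.35,0,0,0,0,-1],[-1,-0.35,0,0,0,0,-1]],
])

```text
time: 0.5
position: [0.3637, 0.5049, 0.2919]
tool_rot: [0.718, 3.056, -0.003]
ft_force: [0.6, -0.2, -0.2]
grip_width: 0.725
grip_force: 0.0
```

Emit:
play_rows([
  [[-0.4,-0.1,0,0,0,0,-1],[-0.8,-0.25,0,0,0,0,-1],[-1,-0.35,0,0,0,0,-1],[-1,-0.35,0,0,0,0,-1]],
])

```text
time: 0.9
position: [0.4369, 0.4304, 0.292]
tool_rot: [0.716, 3.058, -0.002]
ft_force: [-0.0, -0.6, 0.4]
grip_width: 0.358
grip_force: 0.0
```

Emit:
play_rows([
  [[-0.4,-0.1,0,0,0,0,-1],[-0.8,-0.25,0,0,0,0,-1],[-1,-0.35,0,0,0,0,-1],[-1,-0.35,0,0,0,0,-1]],
])

```text
time: 1.3
position: [0.5105, 0.3559, 0.2919]
tool_rot: [0.714, 3.059, -0.002]
ft_force: [-0.2, -0.4, -1.5]
grip_width: 0.034
grip_force: 0.0
```

```bash
python3 - <<'E'
from h import *
print(ctrl.get_state()['joint_positions'],ctrl.get_state()['position'])
go(tcp(.146,-.002)+.12*RH.apply([0,s2,s2]))
E
```

```text
[-0.73665312  0.26004899  0.10246911  1.53011558 -0.02536365  1.35320682
  0.4801558 ] [0.51052028 0.35586172 0.2918968 ]
t 1.3 shift [-0.772 -0.326  1.237] turn [ 0.271 -0.448  0.656]
```

Emit:
play_rows([
  [[-0.1,0,0,0.03,-0.05,0.075,-1],[-0.2,-0.1,0,0.06,-0.1,0.15,-1],[-0.3,-0.1,0,0.09,-0.15,0.22,-1],[-0.4,-0.15,0,0.12,-0.2,0.29,-1],[-0.5,-0.2,0,0.15,-0.25,0.37,-1],[-0.6,-0.25,0,0.18,-0.3,0.44,-1],[-0.7,-0.3,0.1,0.21,-0.345,0.51,-1],[-0.77,-0.33,0.2,0.24,-0.395,0.58,-1]],
])

```text
time: 2.1
position: [0.562, 0.298, 0.2718]
tool_rot: [1.657, 1.955, -0.651]
ft_force: [0.6, -0.2, -0.2]
grip_width: 0.007
grip_force: 0.0
```

```bash
python3 - <<'E'
from h import *
print(ctrl.get_state()['joint_positions'],ctrl.get_state()['position'])
go(tcp(.146,-.002)+.12*RH.apply([0,s2,s2]))
E
```

```text
[-0.97432676  0.55133968  0.30140728  1.33891548  0.41420918  1.68101153
 -0.55869918] [0.56195246 0.29801198 0.27182979]
t 2.1 shift [0.617 0.07  0.83 ] turn [ 0.034 -0.053  0.077]
```

Emit:
play_rows([
  [[0.15,0,0.2,0.034,-0.053,0.077,-1],[0.3,0,0.4,0.034,-0.053,0.077,-1],[0.45,0.05,0.6,0.034,-0.053,0.077,-1],[0.6,0.07,0.83,0.034,-0.053,0.077,-1],[0.62,0.07,0.83,0.034,-0.053,0.077,-1],[0.62,0.07,0.83,0.034,-0.053,0.077,-1]],
])

```text
time: 2.7
position: [0.5651, 0.2916, 0.168]
tool_rot: [1.733, 1.784, -0.722]
ft_force: [0.6, -0.2, -0.1]
grip_width: 0.005
grip_force: 0.0
```

```bash
python3 - <<'E'
from h import *
print(ctrl.get_state()['joint_positions'],ctrl.get_state()['position'])
print(tip()[0])
go(tcp(.146,-.002))
im=ctrl.get_image('wrist');cv2.imwrite('pics/w1.png',im[:,:,::-1])
cv2.imwrite('pics/s1.png',cv2.resize(ctrl.get_image('scene')[160:340,250:490,::-1],None,fx=3,fy=3))
E
```

```text
[-0.97619876  0.70130228  0.31686332  1.36920147  0.39376512  1.61387695
 -0.73731098] [0.56512492 0.2916258  0.16795574]
[-0.00035446  0.23024193  0.08242911]
t 2.7 shift [1.000e-03 4.000e-03 1.193e+00] turn [-0.001 -0.     0.004]
```

View pics/s1.png

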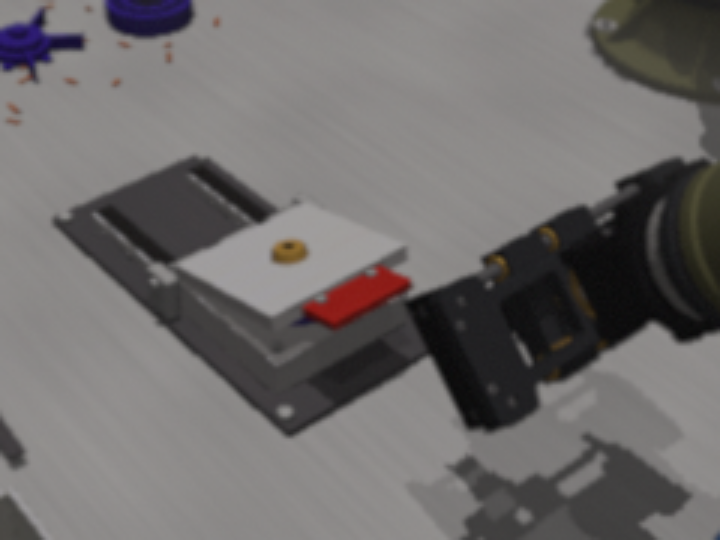

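View pics/w1.png

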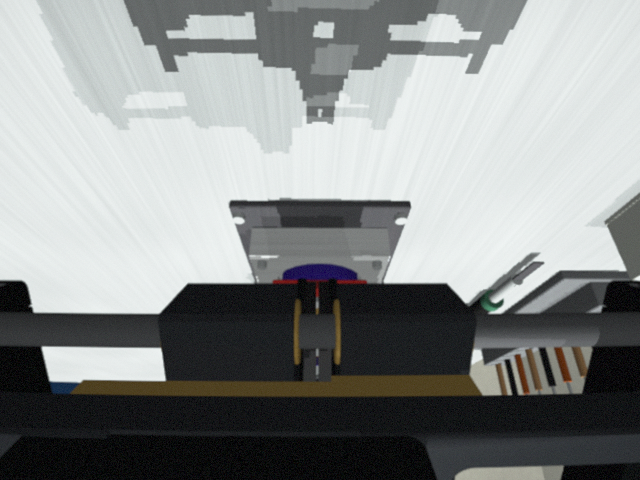

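The scene crop shows the closed gripper at about (460,350), level with the red lug at (358,296). In the wrist view the fingertips are centred on the lug at about (318,285). I'll advance along the tool axis to just below and outside the lug's edge.

Emit:
play_rows([
  [[0,0,0.15,0,0,0,-1],[0,0,0.3,0,0,0,-1],[0,0,0.45,0,0,0,-1],[0,0,0.6,0,0,0,-1],[0,0,0.75,0,0,0,-1],[0,0,0.9,0,0,0,-1],[0,0,1,0,0,0,-1],[0,0,1,0,0,0,-1]],
])

```text
time: 3.6
position: [0.5676, 0.2168, 0.0968]
tool_rot: [1.736, 1.778, -0.725]
ft_force: [-0.2, -0.2, -0.1]
grip_width: 0.005
grip_force: 0.0
```

Emit:
play_rows([
  [[0,0,0.1,0,0,0,-1],[0,0,0.19,0,0,0,-1],[0,0,0.19,0,0,0,-1]],
])

```text
time: 3.9
position: [0.5679, 0.204, 0.0837]
tool_rot: [1.736, 1.779, -0.724]
ft_force: [0.3, 0.3, 0.3]
grip_width: 0.003
grip_force: 0.0
```

```bash
cat >> h.py <<'E'
def plan(a): # tip centre for leaf angle a
    n=np.array([s2,-s2]);u=np.array([np.cos(a),np.sin(a)]);h=.0095
    if a<np.pi/4: return .15*u+h*n+.022*np.array([-s2,-s2])
    r=.128+.014*min(1,(a-np.pi/4)/(np.pi/2))
    if a<.75*np.pi: return r*u+h*n
    return (.142-2*h)*u-h*n
def steps(A):
    p,s=tip();R0=Ro.from_rotvec(s['tool_rot'])
    print('tip',p.round(4),'F',np.round(s['ft_force'],1),'turn',((R0.inv()*RT).as_rotvec()/(np.pi/2)).round(3))
    for a in A:
        q=plan(a);P=tcp(*q);print(round(a,2),(R0.inv().apply(P-np.array(s['position']))*10).round(3))
E
python3 - <<'E'
from h import *
print(ctrl.get_state()['joint_positions'])
steps(np.arange(.2,.85,.1))
im=ctrl.get_image('scene');cv2.imwrite('pics/s2.png',cv2.resize(im[160:340,250:490,::-1],None,fx=3,fy=3))
E
```

```text
[-0.91671844  0.70958642  0.3352589   1.5611994   0.42206007  1.3953426
 -0.76335902]
tip [ 0.0002  0.1425 -0.0017] F [0.3 0.3 0.3] turn [-0.002  0.001  0.001]
0.2 [-0.097 -0.005 -0.035]
0.3 [-0.226 -0.005 -0.111]
0.4 [-0.362 -0.006 -0.175]
0.5 [-0.503 -0.006 -0.224]
0.6 [-0.649 -0.007 -0.259]
0.7 [-0.798 -0.007 -0.279]
0.8 [-0.944 -0.007 -0.285]
```

View pics/s2.png

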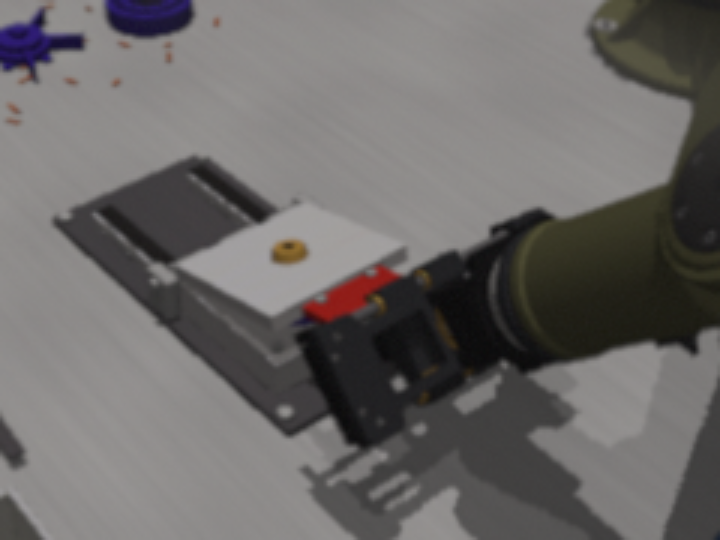

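The fingers are now just outside and below the red lug at about (345,295), with no contact yet. I'll push gently first to find the contact.

Emit:
play_rows([
  [[-0.05,0,-0.02,0,0,0,-1],[-0.1,0,-0.04,0,0,0,-1],[-0.15,0,-0.06,0,0,0,-1],[-0.19,0,-0.09,0,0,0,-1],[-0.23,0,-0.11,0,0,0,-1],[-0.27,0,-0.13,0,0,0,-1],[-0.32,0,-0.15,0,0,0,-1],[-0.36,0,-0.175,0,0,0,-1]],
])

```text
time: 4.75
position: [0.5687, 0.1923, 0.1227]
tool_rot: [1.736, 1.78, -0.721]
ft_force: [0.6, 1.1, -3.5]
grip_width: 0.006
grip_force: 1.9
```

```bash
python3 - <<'E'
from h import *
steps(np.arange(.4,1.1,.08))
E
```

```text
tip [0.0008 0.1309 0.0372] F [ 0.6  1.1 -3.5] turn [-0.001 -0.     0.001]
0.4 [-0.003 -0.009  0.018]
0.48 [-0.116 -0.01  -0.022]
0.56 [-0.232 -0.01  -0.054]
0.64 [-0.35  -0.01  -0.076]
0.72 [-0.469 -0.01  -0.089]
0.8 [-0.586 -0.011 -0.093]
0.88 [-0.689 -0.011 -0.095]
0.96 [-0.792 -0.011 -0.088]
1.04 [-0.895 -0.011 -0.073]
```

Contact is made at about 4 N. I'll carry on.

Emit:
play_rows([
  [[-0.11,0,-0.03,0,0,0,-1],[-0.23,0,-0.06,0,0,0,-1],[-0.35,0,-0.08,0,0,0,-1],[-0.47,0,-0.1,0,0,0,-1],[-0.58,0,-0.1,0,0,0,-1],[-0.68,0,-0.1,0,0,0,-1],[-0.78,0,-0.1,0,0,0,-1],[-0.88,0,-0.08,0,0,0,-1]],
])

```text
time: 5.55
position: [0.5699, 0.1347, 0.1903]
tool_rot: [1.736, 1.78, -0.723]
ft_force: [0.0, 1.8, -5.3]
grip_width: 0.007
grip_force: 2.1
```

```bash
python3 - <<'E'
from h import *
print(ctrl.get_state()['joint_positions'].round(2))
steps(np.arange(1.04,1.8,.08))
E
```

```text
[-0.89  0.51  0.39  1.62  0.49  1.46 -0.64]
tip [0.0007 0.0733 0.1048] F [ 0.   1.8 -5.3] turn [-0.002 -0.     0.001]
1.04 [-0.01  -0.008 -0.002]
1.12 [-0.112 -0.009  0.022]
1.2 [-0.213 -0.009  0.053]
1.28 [-0.311 -0.009  0.093]
1.36 [-0.406 -0.009  0.141]
1.44 [-0.497 -0.009  0.197]
1.52 [-0.584 -0.009  0.26 ]
1.6 [-0.666 -0.009  0.33 ]
1.68 [-0.743 -0.009  0.408]
1.76 [-0.813 -0.009  0.491]
```

The force direction looks odd, so I'll check with one picture.

```bash
python3 - <<'E'
from h import *
a=ctrl.get_image('scene')[140:320,250:490,::-1];b=ctrl.get_image('top')[180:300,220:400,::-1]
cv2.imwrite('pics/s3.png',np.hstack([cv2.resize(a,(400,300)),cv2.resize(b,(400,300))]))
E
```

```text
(no output)
```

View pics/s3.png

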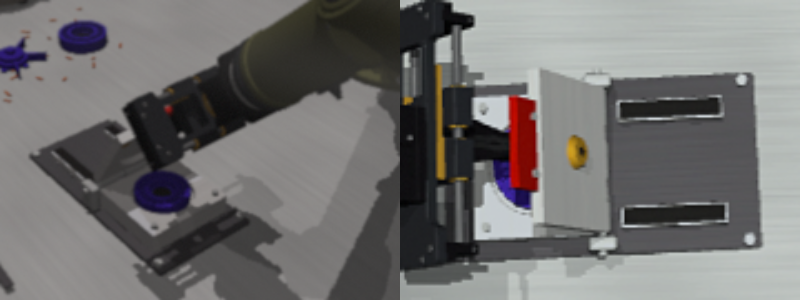

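The leaf stands at roughly 60°, the fingertip is on its inner face, and the wax ring sits undisturbed in the recess. I'll continue.

Emit:
play_rows([
  [[-0.11,0,0.02,0,0,0,-1],[-0.21,0,0.05,0,0,0,-1],[-0.31,0,0.09,0,0,0,-1],[-0.41,0,0.14,0,0,0,-1],[-0.5,0,0.2,0,0,0,-1],[-0.58,0,0.26,0,0,0,-1],[-0.67,0,0.33,0,0,0,-1],[-0.74,0,0.41,0,0,0,-1]],
])

```text
time: 6.45
position: [0.5724, 0.0533, 0.2139]
tool_rot: [1.736, 1.779, -0.721]
ft_force: [1.0, 2.9, -2.5]
grip_width: 0.008
grip_force: 1.4
```

```bash
python3 - <<'E'
from h import *
print(ctrl.get_state()['joint_positions'].round(2))
steps(np.arange(1.68,2.5,.08))
E
```

```text
[-0.83  0.42  0.43  1.71  0.55  1.41 -0.57]
tip [ 0.0012 -0.0082  0.1284] F [ 1.   2.9 -2.5] turn [-0.001 -0.     0.001]
1.68 [ 0.001 -0.013 -0.002]
1.76 [-0.07  -0.013  0.082]
1.84 [-0.134 -0.013  0.171]
1.92 [-0.191 -0.013  0.266]
2.0 [-0.24  -0.013  0.365]
2.08 [-0.281 -0.013  0.469]
2.16 [-0.315 -0.013  0.576]
2.24 [-0.339 -0.013  0.686]
2.32 [-0.355 -0.013  0.798]
2.4 [-0.358 -0.013  0.903]
2.48 [-0.35  -0.012  1.001]
```

Emit:
play_rows([
  [[-0.07,0,0.08,0,0,0,-1],[-0.13,0,0.17,0,0,0,-1],[-0.19,0,0.27,0,0,0,-1],[-0.24,0,0.37,0,0,0,-1],[-0.28,0,0.47,0,0,0,-1],[-0.31,0,0.58,0,0,0,-1],[-0.34,0,0.69,0,0,0,-1],[-0.35,0,0.8,0,0,0,-1]],
])

```text
time: 7.25
position: [0.5741, -0.0281, 0.1812]
tool_rot: [1.736, 1.779, -0.722]
ft_force: [0.1, 2.9, 0.1]
grip_width: 0.006
grip_force: 0.9
```

```bash
python3 - <<'E'
from h import *
print(ctrl.get_state()['joint_positions'].round(2))
steps(np.arange(2.32,3.15,.08))
E
```

```text
[-0.75  0.41  0.47  1.8   0.6   1.26 -0.54]
tip [ 0.001  -0.0896  0.0957] F [0.1 2.9 0.1] turn [-0.001  0.     0.001]
2.32 [-0.01  -0.012 -0.008]
2.4 [-0.013 -0.011  0.097]
2.48 [-0.005 -0.011  0.195]
2.56 [ 0.011 -0.011  0.292]
2.64 [ 0.035 -0.011  0.388]
2.72 [ 0.066 -0.011  0.481]
2.8 [ 0.105 -0.01   0.572]
2.88 [ 0.151 -0.01   0.659]
2.96 [ 0.203 -0.01   0.742]
3.04 [ 0.262 -0.01   0.82 ]
3.12 [ 0.327 -0.009  0.894]
```

Emit:
play_rows([
  [[-0.01,0,0.1,0,0,0,-1],[-0.01,0,0.2,0,0,0,-1],[0.01,0,0.29,0,0,0,-1],[0.03,0,0.39,0,0,0,-1],[0.06,0,0.48,0,0,0,-1],[0.1,0,0.57,0,0,0,-1],[0.15,0,0.66,0,0,0,-1],[0.2,0,0.73,0,0,0,-1]],
])

```text
time: 8.05
position: [0.5746, -0.0651, 0.115]
tool_rot: [1.736, 1.779, -0.723]
ft_force: [0.5, -0.3, 1.9]
grip_width: 0.002
grip_force: 0.7
```

```bash
python3 - <<'E'
from h import *
print(ctrl.get_state()['joint_positions'].round(2))
steps(np.arange(2.88,3.25,.04))
E
```

```text
[-0.7   0.5   0.48  1.86  0.61  1.12 -0.57]
tip [ 0.0006 -0.1267  0.0296] F [ 0.5 -0.3  1.9] turn [-0.002  0.     0.001]
2.88 [-0.055 -0.008 -0.072]
2.92 [-0.03  -0.008 -0.03 ]
2.96 [-0.003 -0.008  0.012]
3.0 [ 0.026 -0.008  0.051]
3.04 [ 0.056 -0.008  0.09 ]
3.08 [ 0.088 -0.008  0.128]
3.12 [ 0.121 -0.007  0.164]
3.16 [ 0.156 -0.007  0.199]
3.2 [ 0.192 -0.007  0.232]
3.24 [ 0.23  -0.007  0.264]
```

Now I'll press it down slowly.

Emit:
play_rows([
  [[0.03,0,0.05,0,0,0,-1],[0.05,0,0.08,0,0,0,-1],[0.07,0,0.11,0,0,0,-1],[0.09,0,0.13,0,0,0,-1],[0.105,0,0.15,0,0,0,-1],[0.12,0,0.165,0,0,0,-1],[0.12,0,0.165,0,0,0,-1]],
])

```text
time: 8.75
position: [0.5748, -0.0674, 0.0954]
tool_rot: [1.736, 1.781, -0.722]
ft_force: [0.8, -0.3, 0.4]
grip_width: 0.007
grip_force: 0.2
```

```bash
python3 - <<'E'
from h import *
steps([3.12,3.14,3.16,3.2])
E
```

```text
tip [ 0.0008 -0.1289  0.0099] F [ 0.8 -0.3  0.4] turn [-0.001 -0.     0.002]
3.12 [-0.002 -0.009  0.009]
3.14 [ 0.016 -0.009  0.027]
3.16 [ 0.033 -0.009  0.044]
3.2 [ 0.069 -0.009  0.077]
```

Emit:
play_rows([
  [[0.005,0,0.005,0,0,0,-1],[0.01,0,0.01,0,0,0,-1],[0.015,0,0.015,0,0,0,-1],[0.02,0,0.02,0,0,0,-1],[0.025,0,0.025,0,0,0,-1],[0.025,0,0.025,0,0,0,-1]],
])

```text
time: 9.35
position: [0.575, -0.0676, 0.0925]
tool_rot: [1.736, 1.78, -0.722]
ft_force: [-0.9, 0.3, 4.2]
grip_width: 0.005
grip_force: 2.1
```

Emit:
play_rows([
  [[0.005,0,0.005,0,0,0,-1],[0.01,0,0.01,0,0,0,-1],[0.015,0,0.015,0,0,0,-1],[0.02,0,0.02,0,0,0,-1],[0.02,0,0.02,0,0,0,-1]],
])

```text
time: 9.85
position: [0.5752, -0.0676, 0.0917]
tool_rot: [1.735, 1.777, -0.724]
ft_force: [-5.3, 6.1, 17.4]
grip_width: 0.007
grip_force: 8.3
```

```bash
python3 - <<'E'
from h import *
steps([3.14])
E
```

```text
tip [ 0.0011 -0.1293  0.0063] F [-5.3  6.1 17.4] turn [-0.001  0.002  0.001]
3.14 [-0.009 -0.013 -0.001]
```

The force rose sharply to 17 N with 0.8 mm of actual travel, so the leaf is on its stop. I'll back off upwards and check.

Emit:
play_rows([
  [[-0.05,0,-0.05,0,0,0,-1],[-0.15,0,-0.15,0,0,0,-1],[-0.3,0,-0.3,0,0,0,-1],[-0.5,0,-0.5,0,0,0,-1],[-0.7,0,-0.7,0,0,0,-1],[-0.9,0,-0.9,0,0,0,-1],[-1,0,-1,0,0,0,-1],[-1,0,-1,0,0,0,-1]],
])

```text
time: 10.65
position: [0.5761, -0.0677, 0.2326]
tool_rot: [1.738, 1.779, -0.716]
ft_force: [0.1, -0.3, -0.4]
grip_width: 0.003
grip_force: 0.0
```

Emit:
play_rows([
  [[0,0,-0.4,0,0,0,-1],[0,0,-0.8,0,0,0,-1],[0,0,-1,0,0,0,-1],[0,0,-1,0,0,0,-1],[0,0,-1,0,0,0,-1]],
])

```text
time: 11.15
position: [0.5732, 0.0026, 0.2998]
tool_rot: [1.735, 1.781, -0.724]
ft_force: [0.1, -0.3, -0.3]
grip_width: 0.003
grip_force: 0.0
```

```bash
python3 - <<'E'
from h import *
print(ctrl.get_state()['ft_force'])
a=ctrl.get_image('scene')[100:340,200:520,::-1];b=ctrl.get_image('top')[:,:,::-1]
# expected lug corners (outer end, inner face) at various angles
for al in(3.0,3.07,3.14):
    P=[H+RH.apply([x,.15*np.cos(al),.15*np.sin(al)]) for x in(-.035,.035)]
    print(al,proj('scene',P).round(1).tolist(),proj('top',P).round(1).tolist())
cv2.imwrite('pics/s4.png',np.hstack([cv2.resize(a,(400,300)),cv2.resize(b,(400,300))]))
c=ctrl.get_image('scene')[195:285,250:370,::-1];cv2.imwrite('pics/s5.png',cv2.resize(c,None,fx=6,fy=6,interpolation=cv2.INTER_CUBIC))
E
```

```text
[ 0.12827832 -0.30124792 -0.25301014]
3.0 [[303.9, 198.7], [279.9, 208.7]] [[383.4, 257.4], [381.5, 223.5]]
3.07 [[303.9, 202.1], [280.0, 212.1]] [[383.5, 258.0], [381.6, 224.3]]
3.14 [[304.0, 205.6], [280.2, 215.7]] [[383.2, 258.5], [381.4, 225.1]]
```

View pics/s4.png

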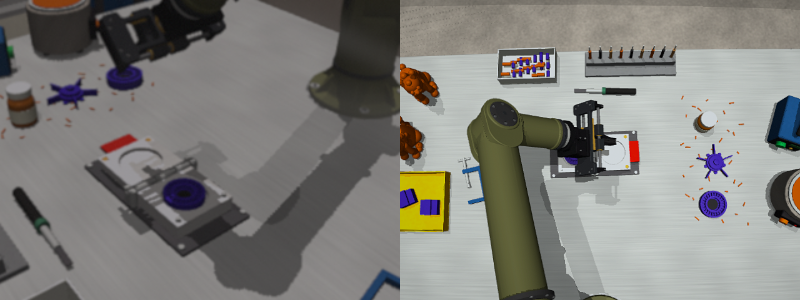

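View pics/s5.png

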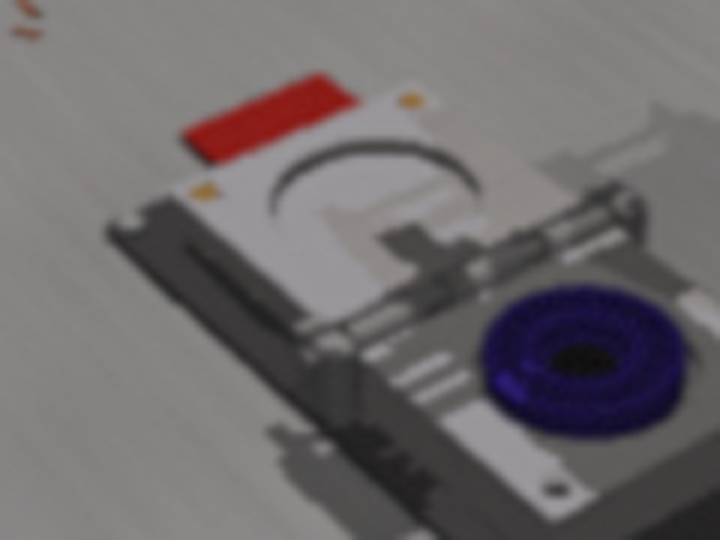

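The lug's end corners are at (303.7,207) and (280.8,217), which match the fully flat prediction. The wax ring is still in its recess, the loose things haven't moved, and the robot touches nothing. I'll hand in the job.

```bash
python3 -c "
from bench import ctrl
print(ctrl.close_job())"
```

```text
the job is handed in; nothing more can be done
None
```

The leaf was pushed over its hinge with the closed fingertips and pressed flat onto its rest; the last pictures show the wax ring still in the lower half and the loose things in place, and I handed the job in at about 11 s (no verdict was returned).

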